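Open a push-and-turn safety cap in the bench holder and hold the cap over the bottle

ROBOT

A 6-joint arm with a two-finger parallel gripper is mounted at the origin on a cart in front of the work surface, level with it; the furniture and walls round the work are solid. World frame = base frame: x ahead of the robot, y to its left, z up, the work surface at z = 0. Lengths are in mm, angles in rad, forces in N, time in s.
With the tool pointing down it reaches from about 275 to 750 mm from the base axis. Payload 10.2 kg.
Tool frame: the origin (TCP) lies at the very end of the fingers, on their centre line; the grasp point (between the pads) lies 19 mm behind it; z points along the fingers, y is the line along which they close (so a half turn about z gives the same grasp; the last joint's range is limited). The gripper opens to 85 mm and grips with 20 to 120 N. Pads are 22 mm wide; open, the fingers measure 114 mm over their backs; the gripper's body (76 mm by 85 mm) begins 54 mm behind the grasp point. The pads swing forward as they close: fully open they stand 13 mm farther back than shut.
Start: joints at [1.094, 0.313, 1.498, -0, 1.331, -0.223], TCP at [131.832, 508.185, 231.294] pointing down, gripper open.
Joint ranges: [-2.94, 2.94], [-0.97, 2.17], [0.19, 2.56], [-1.23, 4.37], [0.02, 3.11], [-2.88, 2.88]. Speed limits (rad/s): [2.39, 2.39, 3.01, 3.14, 3.14, 3.14].

INTERFACE

Orientations are given as a unit quaternion [w, x, y, z].
In Python, from rig import * gives the robot as it stands. The module is installed in compiled form; this text tells all that it offers.
- The arm moves only by the shell command python3 -m crank 'ROWS' [FORCE]. ROWS is JSON, a list that holds one entry, the list of rows, each a list of 7 numbers: the shift along the tool's x, y, z in units of 25 mm (1.0 is 25 mm), then the turn, a rotation vector about the tool's x, y, z in units of 8 degrees (1.0 is 8 degrees), then the finger opening in mm, from 0 to 85.4. A call has exactly 8 rows; each row shifts and turns the commanded pose from where the row before left it, along the tool's axes as they then stand; what a row does not reach is not made up. A row lasts 1/10 s, in which the tool goes at most 50 mm and 8.59 degrees, less where a joint would pass 70% of its speed; a pose out of reach is approached as far as the arm can. A call is refused whole if a number of a shift passes 1 or a number of a turn 1, either way. A call with a gripper value outside its range is refused whole. The fingers move at their own pace and stop on an object; FORCE is the grip in N (left out, the last holds). Time passes only in rows, so rows that do not move let the fingers close, or fill a call up. It gives the time, the measured TCP pose, the force, the opening and the grip force at its end, in the units of the state.
- sense(): the state, without advancing time (a new reading comes with each control period).
- capture(name): name is "scene" or "top" or "wrist"; returns the picture (400x640x3 uint8, blue, green, red); there is no depth.
- camera_model(name): a dict with "fx", "fy", "cx", "cy" (pixels), "world_from_camera" (4x4, takes a point from camera to world coordinates); the wrist camera has in their place "T_tool_cam" (4x4, takes a point from camera to tool coordinates, whose origin is the TCP and whose axes are the flange's). Camera axes: x right, y up, looking along -z (the intrinsics and any distortion apply to the point x, -y, -z); pixel columns grow to the right and rows downward; lengths in mm; the calibration is good to about 2 mm. A picture is of the moment at which its call begins: read the wrist's pose just before it. camera_model takes no time and is no camera call.
- finish_job(): hands the job in; it is judged then, once.
The state is a dict: "time_s": time; "joints": joint angles; "dq": joint speeds; "tau": joint torques, N m; "eef_pos": TCP position; "ee_rot": TCP orientation; "force": force on the tool from outside, world axes, zero at the start; "wrist_torque": the same for the moment, N m; "grip_width": opening from 0.0 (shut) to 1.0 (fully open); "grip_force": force on a finger pad.
Only numpy, scipy, OpenCV 4.12 (cv2) and the standard library are available. Lean on these libraries where they do the work, as an engineer would, in place of code of your own. Each camera call takes 0.05 s, during which the arm holds its last target. There are 200 camera calls.

TASK

A colleague with a pipette needs the square white bottle opened: stand it in the bench holder, turned so that its flat sides go down between the walls of the square pocket and it rests on the pocket's floor. There, push the safety cap down, twist it anticlockwise (seen from above) past its stops while it is held down, and lift it off, leaving the bottle in the holder. Finish with the gripper still holding the cap level and still over the open mouth, about 5 to 10 cm above it; keep the bottle upright all along and leave the beaker, the amber bottle and the timer where they are.

Things in the scene. Friction and masses are not known exactly. Their poses are not given: they have to be found in the camera images.
- bottle: Square white plastic bottle standing upright on the table, 56 x 56 mm (corner radius 9 mm), 0.17 to 0.34 kg, closed by the cap, by which it can be carried. Origin: centre of its underside; z up its axis, x and y square to its flat sides (plain paper label on the -x side); yaw varies. Body 90 mm high, shoulder up to 104 mm, with cap 139.5 mm.
- mouth (a point): Centre of the rim of the bottle's round neck (30 mm across), 128 mm above the bottle's underside, axes as the bottle. Three lugs on the neck hold three inward tabs of the cap: each has a roof over the tab, a stop clockwise of it and a 3.5 mm deep hook anticlockwise of it.
- cap: Grey round ribbed push-and-turn cap, 48 mm across, 31.5 mm high, upright sides, turn arrows moulded on its top, 40 g; gripped across its sides from above. Origin: centre of its skirt's lower edge, z up; closed, it lies 108 mm above the bottle's underside, x along the bottle's x, with about 1 mm of play.
- cap_top (a point): Centre of the cap's flat top, 31.5 mm above its skirt's lower edge. Unpressed, the cap turns only some 6 degrees. Pressed down 3.5 mm or more (best to the bottom, 5.2 mm) and turned anticlockwise seen from above, it is clear of the hooks from 36 degrees on and meets the next stops at 84: turn about 60, then lift straight up; free of the lugs after 15 mm.
- liner (a joint): Sprung liner inside the cap, on the bottle's rim: 0 closed, grows to 0.0052 m (bottom) as the cap is pushed down, -0.0025 m when the cap is off. It pushes the cap up with 5 N when closed, 1.3 N more per mm: 9.5 N at 3.5 mm, 11.7 N at the bottom.
- holder: Grey bottle holder fixed to the table: block 84 x 84 mm, top 50 mm above the table, with a square pocket open at the top, on a steel base plate 122 (along its x) x 86 x 6 mm with four screws. Origin: centre of its underside, z up, x and y square to the pocket's walls. Yaw varies.
- pocket_floor (a point): Centre of the pocket's floor, 8 mm above the table, axes as the holder. Pocket 60 x 60 mm: 2 mm clearance on each side of the bottle, which fits in any of the four quarter turns; walls 12 mm thick, 45 degree lead-in bevels in the top 7 mm.
- beaker: Bystander: clear beaker, 56 mm across, 69 mm high, loose on the table behind the work. Origin at the centre of its underside.
- amber_bottle: Bystander: small round amber bottle with black cap, 50 mm across, 89 mm high, loose on the table behind the work. Origin at the centre of its underside.
- timer: Bystander: flat white lab timer with three buttons, 66 x 66 x 19 mm, loose on the table at the left of the work. Origin at the centre of its underside.

How it is judged:
By the outcome, as a careful person would: the job done as asked, in the order asked, and still so for the second after the job is handed in, while the arm keeps its last pose, push and grip.
It also fails if it takes over 45 s, if anything falls off the work surface, if the arm or the gripper's body presses on something with over 40 N, if the wrist force passes 120 N, or if a joint passes its speed limit or range.

## Working session

There is one attempt and no reset: what is moved stays moved. The work goes in short steps, Python scripts to look and compute and a shell command to move; the robot and the scene stay as the last step left them, time stands still between calls to the robot, and variables do not carry over. Pictures are saved under pics/ and viewed, at most 10 in all, crops included, and the job is handed in when it is done.

```bash
mkdir -p pics
python3 - <<'E'
from rig import *
import cv2,numpy as np
s=sense();print(s)
for n in("scene","top"):
    cv2.imwrite(f"pics/{n}0.png",capture(n))
for n in("scene","top","wrist"):print(n,camera_model(n))
E
```

```text
{'time_s': 0.0, 'joints': array([ 1.09359293e+00,  3.13459616e-01,  1.49845401e+00, -7.20248895e-06,
        1.33098051e+00, -2.23408329e-01]), 'dq': array([-0.0013075 ,  0.00059602,  0.00062633, -0.00023232, -0.00081534,
        0.00039268]), 'tau': array([ 3.67864459e-04, -4.12269223e+01, -2.59751612e+01, -1.49743082e-04,
        4.07927277e-03, -1.37840561e-05]), 'eef_pos': array([131.71256821, 507.94220954, 230.7237801 ]), 'ee_rot': array([-2.20039406e-04,  1.26556359e-01,  9.91959205e-01, -6.12420368e-04]), 'force': array([-0.03402793, -0.0399622 , -0.27411269]), 'wrist_torque': array([-0.03134589,  0.00467324, -0.06123862]), 'grip_force': 0.0, 'grip_width': 1.0007943929989578}
scene {'fx': 410.01688672167705, 'fy': 410.01688672167705, 'cx': 315.0204186991464, 'cy': 200.84406459262442, 'world_from_camera': array([[ 8.48205313e-01,  4.04911426e-01, -3.41459345e-01,
         2.73175625e+02],
       [-5.29657358e-01,  6.52414714e-01, -5.42049928e-01,
        -2.48504381e+02],
       [ 3.29089094e-03,  6.40626083e-01,  7.67845943e-01,
         7.56508021e+02],
       [ 0.00000000e+0
[... 297 characters left out ...]
e-01,  1.92316753e-02, -1.15109534e-02,
         1.84367539e+02],
       [-7.71168405e-03,  1.87069114e-01,  9.82316485e-01,
         1.20289630e+03],
       [ 0.00000000e+00,  0.00000000e+00,  0.00000000e+00,
         1.00000000e+00]])}
wrist {'fx': 279.501037146179, 'fy': 279.501037146179, 'cx': 317.94364848211774, 'cy': 199.27268966567138, 'T_tool_cam': array([[-3.14306298e-04,  9.49978546e-01,  3.12315005e-01,
         8.12089164e+01],
       [ 9.99999935e-01,  2.42850891e-04,  2.67688516e-04,
        -8.45463348e-02],
       [ 1.78452370e-04,  3.12315069e-01, -9.49978561e-01,
        -1.42510074e+02],
       [ 0.00000000e+00,  0.00000000e+00,  0.00000000e+00,
         1.00000000e+00]])}
```

View pics/scene0.png

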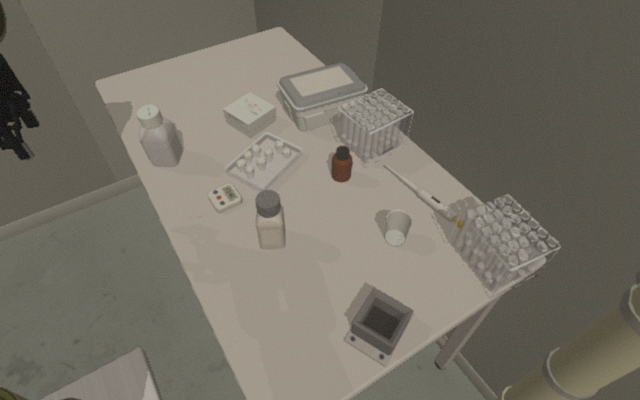

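View pics/top0.png

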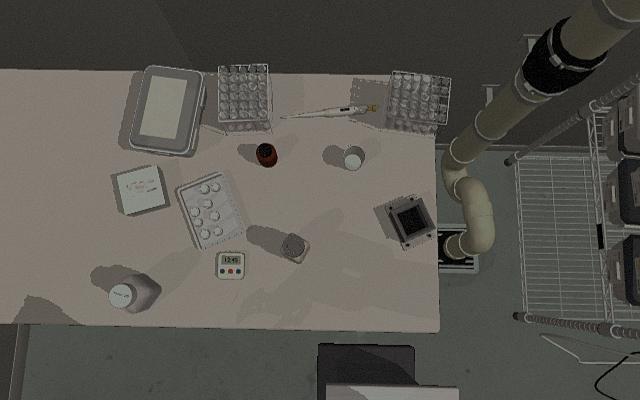

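The pictures show the bottle near (295,247) in top and (270,215) in scene. The holder is at (410,220) in top and (380,320) in scene. Next come coarse positions and enlarged crops.

```bash
cat > h.py <<'E'
from rig import *
import cv2,numpy as np
from scipy.spatial.transform import Rotation as R
def T_wc(n,s=None):
    m=camera_model(n)
    if n!="wrist": return m,m["world_from_camera"]
    T=np.eye(4);q=s["ee_rot"];T[:3,:3]=R.from_quat([q[1],q[2],q[3],q[0]]).as_matrix();T[:3,3]=s["eef_pos"]
    return m,T@m["T_tool_cam"]
def ray(n,uv,s=None):
    m,W=T_wc(n,s);d=np.array([(uv[0]-m["cx"])/m["fx"],-(uv[1]-m["cy"])/m["fy"],-1.]);return W[:3,3],W[:3,:3]@d
def onz(n,uv,z,s=None):
    o,d=ray(n,uv,s);return (o+d*(z-o[2])/d[2])
def proj(n,p,s=None):
    m,W=T_wc(n,s);c=np.linalg.inv(W)@np.r_[p,1];return np.array([m["cx"]+m["fx"]*c[0]/-c[2],m["cy"]-m["fy"]*c[1]/-c[2]])
E
python3 - <<'E'
from h import *
t=cv2.imread("pics/top0.png")
a=cv2.resize(t[222:272,268:324],None,fx=7,fy=7,interpolation=cv2.INTER_CUBIC)
b=cv2.resize(t[190:252,380:444],None,fx=6,fy=6,interpolation=cv2.INTER_CUBIC)
h=max(a.shape[0],b.shape[0]);pad=lambda i:cv2.copyMakeBorder(i,0,h-i.shape[0],0,4,cv2.BORDER_CONSTANT)
cv2.imwrite("pics/crop1.png",cv2.convertScaleAbs(np.hstack([pad(a),pad(b)]),alpha=1.6))
s=sense();print(proj("top",s["eef_pos"]),proj("scene",s["eef_pos"]),proj("top",[0,0,0]))
print("bottle cap",onz("top",(294,243),139.5),"scene cap",onz("scene",(268,200),139.5))
print("holder",onz("top",(410,219),30))
for n,u in(("beaker",(352,160)),("amber",(266,155)),("timer",(231,265))):print(n,onz("top",u,20))
E
```

```text
[147.03279236 413.72929123] [ 35.18440114 147.56394379] [392.68077029 452.78427108]
bottle cap [474.30170385 238.46765538 139.5       ] scene cap [470.30596332 237.5474194  139.5       ]
holder [549.5743994  -44.13059307  30.        ]
beaker [701.77667126 100.86261139  20.        ]
amber [710.93503767 323.69950013  20.        ]
timer [426.96549147 399.35487991  20.        ]
```

View pics/crop1.png

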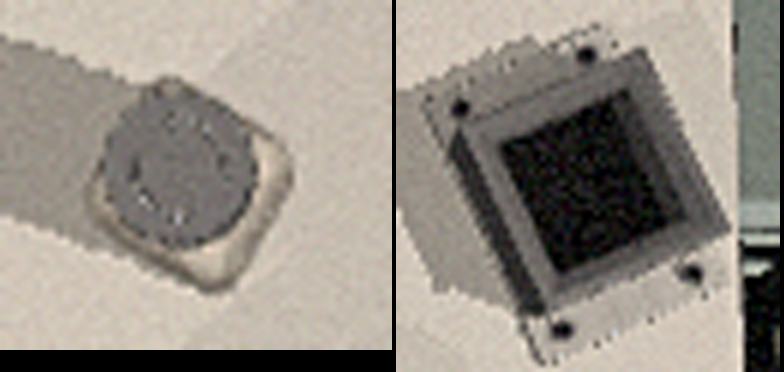

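The crop shows the cap circle centred near (180,170) in crop pixels. The bottle's shoulder corners and the holder's outer top corners and four screws are also clear.

Run:
```python
from h import *
A=lambda u:(268+u[0]/7-.5+.5/7,222+u[1]/7-.5+.5/7);B=lambda u:(380+(u[0]-396)/6-.4,190+u[1]/6-.4)
def quad(n,pts,f,z):
    P=np.array([onz(n,f(p),z)[:2] for p in pts]);print("centre",P.mean(0).round(1))
    for i in range(len(P)):
        d=P[(i+1)%len(P)]-P[i];print("  len %.1f ang %.1f"%(np.hypot(*d),np.degrees(np.arctan2(d[1],d[0]))))
print("cap",onz("top",A((180,170)),139.5))
print("shoulder");quad("top",[(165,78),(293,165),(215,293),(90,207)],A,92)
print("rim");quad("top",[(645,50),(728,232),(545,308),(460,130)],B,50)
print("screws");quad("top",[(461,108),(587,55),(692,273),(562,330)],B,8)
s=sense();q=s["ee_rot"];print(R.from_quat([q[1],q[2],q[3],q[0]]).as_matrix().round(3))
```

```text
cap [467.86308598 239.8875038  139.5       ]
shoulder
centre [466.6 238.6]
  len 52.2 ang -122.9
  len 49.8 ang 149.9
  len 50.8 ang 57.0
  len 49.8 ang -28.5
rim
centre [545.6 -46.8]
  len 81.4 ang -156.7
  len 81.7 ang 113.4
  len 79.9 ang 25.0
  len 84.1 ang -65.5
screws
centre [546.6 -47. ]
  len 59.1 ang -66.0
  len 101.9 ang -155.3
  len 60.5 ang 114.5
  len 102.4 ang 23.9
[[-0.968  0.251 -0.001]
 [ 0.251  0.968 -0.001]
 [ 0.    -0.001 -1.   ]]
```

```bash
python3 -m crank '[[[-0.98,-0.44,0,0,0,0,85],[-0.98,-0.44,0,0,0,0,85],[-0.98,-0.44,0,0,0,0,85],[-0.98,-0.44,0,0,0,0,85],[-0.98,-0.44,0,0,0,0,85],[-0.98,-0.44,0,0,0,0,85],[-0.98,-0.44,0,0,0,0,85],[-0.98,-0.44,0,0,0,0,85]]]' 60
python3 -m crank '[[[-0.98,-0.44,0,0,0,0,85],[-0.98,-0.44,0,0,0,0,85],[-0.98,-0.44,0,0,0,0,85],[-0.98,-0.44,0,0,0,0,85],[-0.98,-0.44,0,0,0,0,85],[-0.98,-0.44,0,0,0,0,85],[-0.98,-0.44,0,0,0,0,85],[-0.9,-0.44,0,0,0,0,85]]]'
python3 - <<'E'
from h import *
import pickle
capture("wrist");s=sense();i=capture("wrist");cv2.imwrite("pics/w1.png",i);pickle.dump(s,open("w1.pkl","wb"));print(s["eef_pos"],s["ee_rot"],s["time_s"],s["force"])
print(proj("wrist",[468,239,139.5],s))
E
```

```text
time_s: 0.9
eef_pos: [300.1, 372.9, 231.0]
ee_rot: [-0.0, 0.127, 0.992, -0.0]
force: [0.7, 1.2, -0.3]
grip_width: 0.992
grip_force: 0.0
time_s: 1.7
eef_pos: [465.9, 239.0, 231.0]
ee_rot: [-0.0, 0.127, 0.992, -0.0]
force: [-0.1, 0.8, 0.1]
grip_width: 0.993
grip_force: 0.0
[468.10485247 236.91358831 230.72702663] [ 2.04127847e-04  1.27755391e-01  9.91805523e-01 -5.67525305e-04] 1.75 [ 1.65948928 -3.07423615 -0.72148196]
[320.48115881 203.23097294]
```

View pics/w1.png

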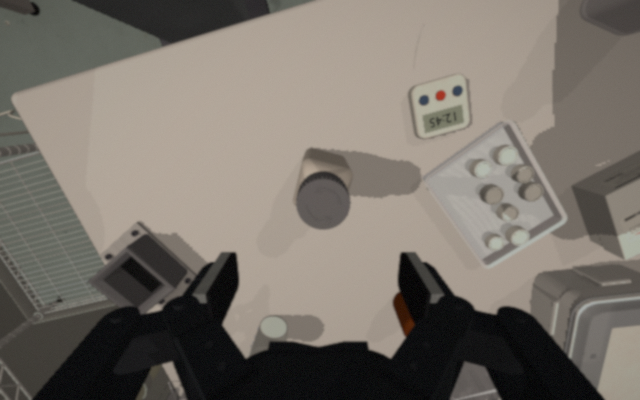

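The wrist view has the cap at about (323,200), close to where I predicted (320,203). The path straight down is clear. I'll fit the cap precisely.

Run:
```python
from h import *
import pickle
s=pickle.load(open("w1.pkl","rb"));i=cv2.GaussianBlur(cv2.imread("pics/w1.png"),(5,5),0)
g=i.max(2);print(g[200,320],g[200,350],g[200,375],g[160,325])
m=np.zeros_like(g);m[165:240,285:365]=(g[165:240,285:365]<(int(g[200,320])+int(g[200,375]))//2)*255
m=cv2.morphologyEx(m,cv2.MORPH_OPEN,np.ones((9,9)))
c=max(cv2.findContours(m,0,2)[0],key=cv2.contourArea)
print(cv2.boundingRect(c),cv2.minEnclosingCircle(c))
(x,y),r=cv2.minEnclosingCircle(c)
print(onz("wrist",(x,y),139.5,s),onz("wrist",(x,y),132,s))
# top view rim of cap
p=onz("wrist",(x,y),137,s)
q=s["ee_rot"];M=R.from_quat([q[1],q[2],q[3],q[0]]).as_matrix();print("tool shift",M.T@(p-s["eef_pos"]))
print("scene check",proj("scene",p),proj("top",p))
```

```text
96 140 172 93
(296, 165, 69, 64) ((333.5, 193.0), 41.403602600097656)
[461.72801236 252.37754966 139.5       ] [464.04645233 252.21070683 132.        ]
tool shift [ 9.37737062 13.58583198 93.70735236]
scene check [261.12042686 197.54425912] [287.74730685 248.22438501]
```

```bash
python3 -m crank '[[[0.07,0.16,0.8,0,0,0,85],[0,0,0.8,0,0,0,85],[0,0,0.8,0,0,0,85],[0,0,0.8,0,0,0,85],[0,0,0.8,0,0,0,85],[0,0,0.6,0,0,0,85],[0,0,0.2,0,0,0,85],[0,0,0,0,0,0,85]]]'
python3 -m crank '[[[0,0,0,0,0,0,44],[0,0,0,0,0,0,44],[0,0,0,0,0,0,44],[0,0,0,0,0,0,44],[0,0,0,0,0,0,44],[0,0,0,0,0,0,44],[0,0,0,0,0,0,44],[0,0,0,0,0,0,44]]]' 70
python3 - <<'E'
from h import *
s=sense();print(s["eef_pos"],s["force"],s["wrist_torque"],s["grip_width"]*85.4)
E
```

```text
time_s: 2.6
eef_pos: [463.9, 244.5, 111.0]
ee_rot: [-0.001, 0.126, 0.992, -0.0]
force: [-0.1, 0.9, 0.2]
grip_width: 0.993
grip_force: 0.0
time_s: 3.4
eef_pos: [464.8, 244.1, 111.9]
ee_rot: [0.001, 0.127, 0.992, 0.0]
force: [-0.4, -1.7, 5.3]
grip_width: 0.547
grip_force: 70.8
[464.79517581 244.14008341 111.88866175] [-0.42137117 -1.70131523  5.27358231] [-0.27194582  0.09856437 -0.01794845] 46.67323062090841
```

```bash
python3 -m crank '[[[0,0,-0.15,0,0,0,44],[0,0,-0.4,0,0,0,44],[0,0,-0.6,0,0,0,44],[0,0,-0.6,0,0,0,44],[0,0,-0.6,0,0,0,44],[0,0,-0.6,0,0,0,44],[0,0,-0.5,0,0,0,44],[0,0,-0.25,0,0,0,44]]]'
python3 -m crank '[[[-0.1,-0.17,0,0,0,0,44],[-0.2,-0.35,0,0,0,0,44],[-0.35,-0.6,0,0,0,0,44],[-0.45,-0.78,0,0,0,0,44],[-0.45,-0.78,0,0,0,0,44],[-0.45,-0.78,0,0,0,0,44],[-0.45,-0.78,0,0,0,0,44],[-0.45,-0.78,0,0,0,0,44]]]'
python3 -m crank '[[[-0.45,-0.78,0,0,0,0,44],[-0.45,-0.78,0,0,0,0,44],[-0.45,-0.78,0,0,0,0,44],[-0.45,-0.78,0,0,0,0,44],[-0.45,-0.78,0,0,0,0,44],[-0.45,-0.78,0,0,0,0,44],[-0.31,-0.53,0,0,0,0,44],[-0.15,-0.21,0,0,0,0,44]]]'
python3 -m crank '[[[0,0,0,0,0,0.3,44],[0,0,0,0,0,0.65,44],[0,0,0,0,0,0.65,44],[0,0,0,0,0,0.65,44],[0,0,0,0,0,0.65,44],[0,0,0,0,0,0.65,44],[0,0,0,0,0,0.5,44],[0,0,0,0,0,0.24,44]]]'
python3 - <<'E'
from h import *
import pickle
capture("wrist");capture("wrist");s=sense();w=capture("wrist");t=capture("top");c=capture("scene")
for n,i in(("w2",w),("t2",t),("s2",c)):cv2.imwrite(f"pics/{n}.png",i)
pickle.dump(s,open("w2.pkl","wb"));print(s["time_s"],s["eef_pos"],s["ee_rot"],s["force"],s["wrist_torque"],s["joints"])
a=cv2.resize(t[170:260,360:450],None,fx=4,fy=4,interpolation=cv2.INTER_CUBIC)
b=cv2.resize(c[210:370,310:440],None,fx=3,fy=3,interpolation=cv2.INTER_CUBIC)[:480]
h=480;pad=lambda i:cv2.copyMakeBorder(i,0,h-i.shape[0],0,4,cv2.BORDER_CONSTANT)
cv2.imwrite("pics/crop2.png",cv2.convertScaleAbs(np.hstack([pad(a),pad(b)]),alpha=1.6))
E
```

```text
time_s: 4.2
eef_pos: [464.6, 244.3, 205.0]
ee_rot: [0.001, 0.127, 0.992, 0.0]
force: [0.8, -0.5, -4.2]
grip_width: 0.544
grip_force: 72.6
time_s: 5.0
eef_pos: [503.0, 102.8, 203.0]
ee_rot: [-0.001, 0.127, 0.992, -0.0]
force: [0.4, 0.1, -2.9]
grip_width: 0.542
grip_force: 72.7
time_s: 5.8
eef_pos: [545.5, -48.0, 203.2]
ee_rot: [-0.001, 0.127, 0.992, 0.0]
force: [0.0, 1.3, -3.9]
grip_width: 0.545
grip_force: 72.6
time_s: 6.6
eef_pos: [545.3, -45.9, 203.5]
ee_rot: [-0.0, 0.414, 0.91, 0.0]
force: [-0.2, 0.1, -4.1]
grip_width: 0.542
grip_force: 72.6
6.7 [545.38616215 -46.02886977 203.54689981] [-3.24066048e-04  4.13461883e-01  9.10521369e-01  4.97329712e-05] [ 0.44199691  0.02462479 -4.21040005] [0.01416846 0.02307948 0.01505851] [-2.98404242e-01  3.84279481e-01  1.47193997e+00  1.88900349e-04
  1.28600336e+00 -1.01674788e+00]
```

View pics/w2.png

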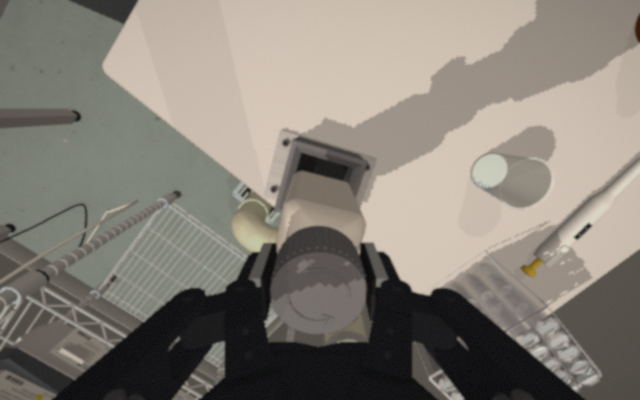

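View pics/crop2.png

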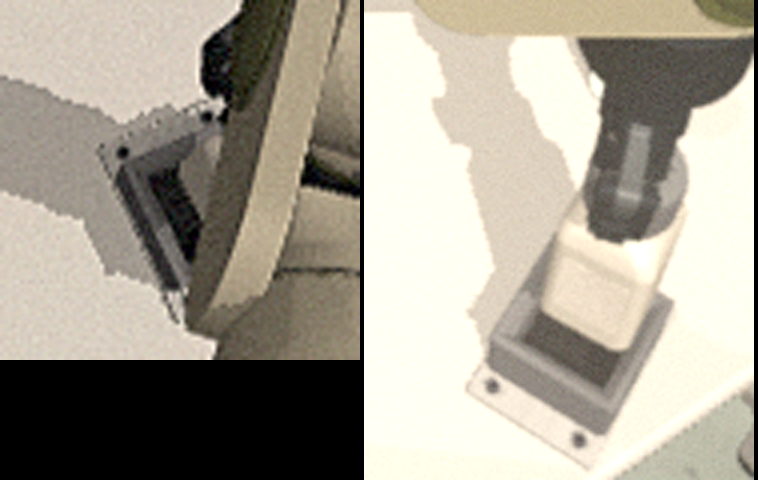

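The wrist view shows the bottle hanging upright over the pocket, with the cap at (320,290). The holder's far rim runs from (292,138) to (370,163). The bottle looks roughly aligned, so I'll enlarge the view to measure it.

Run:
```python
from h import *
w=cv2.imread("pics/w2.png")
a=cv2.resize(w[120:245,255:395],None,fx=4.5,fy=4.5,interpolation=cv2.INTER_CUBIC)
cv2.imwrite("pics/crop3.png",cv2.convertScaleAbs(a,alpha=1.5));print(a.shape)
```

```text
(562, 630, 3)
```

View pics/crop3.png

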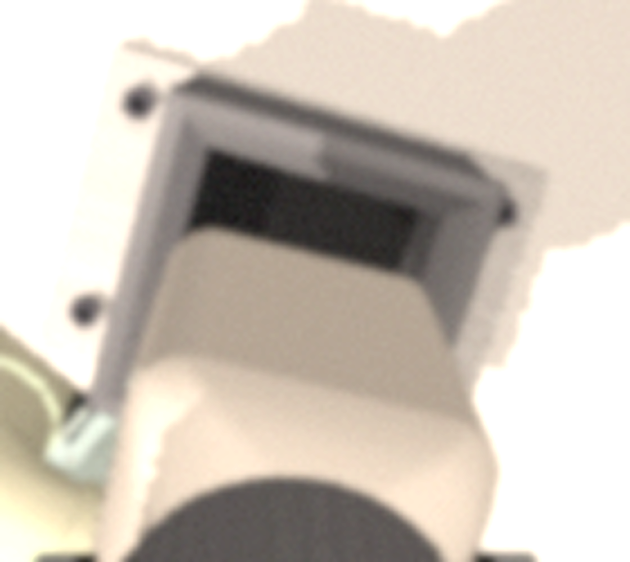

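Run:
```python
from h import *
import pickle
s=pickle.load(open("w2.pkl","rb"))
f=lambda p,z:onz("wrist",(255+p[0]/4.5-.4,120+p[1]/4.5-.4),z,s)[:2]
ang=lambda a,b:np.degrees(np.arctan2(*(b-a)[::-1]))
s1,s2,s3=[f(p,7) for p in((138,101),(88,310),(506,212))]
print("screws",s1,s2,s3,"centre",(s2+s3)/2,ang(s1,s2),ang(s1,s3),np.hypot(*(s1-s2)),np.hypot(*(s1-s3)))
r1,r2,r3=f((178,95),50),f((500,180),50),f((98,405),50)
print("rim",r1,r2,ang(r1,r2),ang(r1,r3),np.hypot(*(r2-r1)))
a=np.radians(ang(r1,r2)); 
e=(r2-r1)/np.hypot(*(r2-r1)); n=np.array([e[1],-e[0]])
for sg in(1,-1): print(" centre?",(r1+r2)/2+sg*42*n)
b1,b2=f((225,230),92),f((395,275),92);print("bottle bottom edge",b1,b2,ang(b1,b2))
L,Rr=f((178,245),92),f((432,290),92);print("extents",L,Rr,np.hypot(*(Rr-L)))
c=(L+Rr)/2; e=(b2-b1)/np.hypot(*(b2-b1)); n=np.array([e[1],-e[0]])
for sg in(1,-1): print(" bottle c?",c+sg*22*n)
u1,u2=f((190,352),182),f((440,418),182);print("upper",ang(u1,u2))
# scene-based: holder bottom-left crop (scale 3, off 310,210; panel at x=364)
g=lambda p,z:onz("scene",(310+(p[0]-364)/3-.3,210+p[1]/3-.3),z)[:2]
print("scene screws",ang(g((492,386),7),g((579,440),7)))
h1,h2=g((489,345),50),g((602,432),50);print("scene rim",h1,h2,ang(h1,h2),np.hypot(*(h2-h1)))
k1,k2=g((548,312),92),g((625,351),92);print("scene bottle bottom",k1,k2,ang(k1,k2))
print(s["eef_pos"])
```

```text
screws [487.96020203 -40.84897318] [513.81851702 -94.94979744] [582.56804232   2.06807501] centre [548.19327967 -46.44086122] -64.45382028269398 24.4005165754199 59.96291887854744 103.88703705919355
rim [494.54786736 -26.67353866] [564.60104395   8.20714336] 26.469503453055598 -64.960829043905 78.25668999161185
 centre? [548.29475477 -46.83041032]
 centre? [510.85415654  28.36401503]
bottle bottom edge [518.86597885 -35.55947144] [551.67469544 -19.56118981] 25.9949229595261
extents [513.59578941 -44.35172115] [559.68492999 -16.84925156] 53.67117209018379
 bottle c? [546.28277274 -50.37480988]
 bottle c? [526.99794666 -10.82616284]
upper 25.53961280042073
scene screws -65.17860524752635
scene rim [489.54906245 -29.42249985] [ 514.47732614 -105.79710532] -71.92359367228494 80.33989476655861
scene bottle bottom [516.72286789 -44.22339103] [539.39854641 -85.60540386] -61.27903110784794
[545.38616215 -46.02886977 203.54689981]
```

Run:
```python
from h import *
import pickle
s=pickle.load(open("w2.pkl","rb"));q=s["ee_rot"];M=R.from_quat([q[1],q[2],q[3],q[0]]).as_matrix()
tool=lambda p:(M.T@(np.array(p)-s["eef_pos"])).round(1)
f=lambda p,z:onz("wrist",(255+p[0]/4.5-.4,120+p[1]/4.5-.4),z,s)
a=np.radians(24.7);e=np.array([np.cos(a),np.sin(a)]);n=np.array([np.sin(a),-np.cos(a)])
fr=lambda p:np.round([np.dot(p[:2]-np.array([547.7,-46.7]),e),np.dot(p[:2]-np.array([547.7,-46.7]),n)],1)
for z in(182,180,178):print("upper edge",[fr(f(p,z)) for p in((190,352),(315,385),(440,418))], "L/R corner",fr(f((132,380),z)),fr(f((494,470),z)))
for z in(92,95):print("lower edge",[fr(f(p,z)) for p in((225,230),(310,252),(395,275))],"L/R",fr(f((175,250),z)),fr(f((436,300),z)))
w=cv2.imread("pics/w2.png")
g=cv2.GaussianBlur(w,(5,5),0).max(2)
print("col320",g[225:345:3,320]);print("row 300",g[300,262:380:3])
print("cap",tool(onz("wrist",(319,290),231.2,s)))
```

```text
upper edge [array([-22.9, -24.5]), array([ -5.1, -24.8]), array([ 13., -25.])] L/R corner [-29.6 -18.3] [ 22.9 -19.7]
upper edge [array([-22.9, -23.9]), array([ -4.9, -24.1]), array([ 13.5, -24.4])] L/R corner [-29.6 -17.6] [ 23.5 -19. ]
upper edge [array([-22.9, -23.2]), array([ -4.6, -23.5]), array([ 14. , -23.7])] L/R corner [-29.7 -16.8] [ 24.1 -18.3]
lower edge [array([-21.5, -22.2]), array([ -3.4, -22.7]), array([ 15., -23.])] L/R [-30.3 -15.2] [ 24.9 -20.3]
lower edge [array([-21.6, -22.8]), array([ -3.7, -23.3]), array([ 14.5, -23.7])] L/R [-30.3 -15.9] [ 24.3 -21. ]
col320 [132  66  62  63  63  63  63  64  64  78  91  91  91  91  88  88  89  90
  91 100 118 120 120 119 119 119 119 119 119 118 116 113 112 117 117 117
 104  85  85  84]
row 300 [ 24  22  21  77  98 104 113 114 112 105 116 120 120 120 120 120 119 119
 119 119 119 119 119 119 119 119 119 119 119 119 119 119 119 119 102  34
  27  38  23  21]
cap [ -3.   -0.2 -27.7]
```

```bash
python3 -m crank '[[[0.08,0.11,0.2,0,0,0.1,44],[0,0,0.4,0,0,0,44],[0,0,0.4,0,0,0,44],[0,0,0.3,0,0,0,44],[0,0,0.2,0,0,0,44],[0,0,0.1,0,0,0,44],[0,0,0.1,0,0,0,44],[0,0,0.1,0,0,0,44]]]'
python3 -m crank '[[[0,0,0.1,0,0,0,44],[0,0,0.1,0,0,0,44],[0,0,0.1,0,0,0,44],[0,0,0.1,0,0,0,44],[0,0,0.1,0,0,0,44],[0,0,0.1,0,0,0,44],[0,0,0,0,0,0,44],[0,0,0,0,0,0,44]]]'
python3 -c "
from h import *
s=sense();print(s['eef_pos'],s['force'],s['wrist_torque'])"
```

```text
time_s: 7.65
eef_pos: [546.5, -43.2, 158.8]
ee_rot: [0.0, 0.42, 0.908, 0.0]
force: [-0.5, -0.5, -4.0]
grip_width: 0.546
grip_force: 72.6
time_s: 8.45
eef_pos: [546.3, -43.2, 143.7]
ee_rot: [-0.0, 0.42, 0.908, -0.0]
force: [-0.4, 0.2, -3.3]
grip_width: 0.541
grip_force: 77.0
[546.25560718 -43.16320929 143.65622729] [-0.39108395  0.20670557 -3.34677864] [ 0.09266136  0.08872427 -0.03471037]
```

```bash
python3 -m crank '[[[0,0,0.15,0,0,0,44],[0,0,0.15,0,0,0,44],[0,0,0.15,0,0,0,44],[0,0,0.15,0,0,0,44],[0,0,0.1,0,0,0,44],[0,0,0.1,0,0,0,44],[0,0,0,0,0,0,44],[0,0,0,0,0,0,44]]]'
python3 -m crank '[[[0,0,0.04,0,0,0,44],[0,0,0.04,0,0,0,44],[0,0,0.04,0,0,0,44],[0,0,0.04,0,0,0,44],[0,0,0.02,0,0,0,44],[0,0,0,0,0,0,44],[0,0,0,0,0,0,44],[0,0,0,0,0,0,44]]]'
```

```text
time_s: 9.25
eef_pos: [546.3, -43.1, 123.8]
ee_rot: [-0.0, 0.42, 0.908, -0.0]
force: [0.5, 0.9, -4.7]
grip_width: 0.546
grip_force: 77.1
time_s: 10.05
eef_pos: [546.8, -43.3, 120.2]
ee_rot: [0.001, 0.42, 0.908, 0.0]
force: [-2.8, 0.8, 5.4]
grip_width: 0.541
grip_force: 77.8
```

```bash
python3 -m crank '[[[0,0,0.06,0,0,0,44],[0,0,0.06,0,0,0,44],[0,0,0.06,0,0,0,44],[0,0,0.04,0,0,0,44],[0,0,0,0,0,0,44],[0,0,0,0,0,0,44],[0,0,0,0,0,0,44],[0,0,0,0,0,0,44]]]' 90
```

```text
time_s: 10.85
eef_pos: [547.1, -43.4, 115.5]
ee_rot: [0.001, 0.42, 0.908, 0.0]
force: [-3.2, 1.2, 12.3]
grip_width: 0.543
grip_force: 91.9
```

```bash
python3 -m crank '[[[0,0,0.04,0,0,0,44],[0,0,0.02,0,0,0,44],[0,0,0,0,0,0,44],[0,0,0,0,0,0,44],[0,0,0,0,0,0,44],[0,0,0,0,0,0,44],[0,0,0,0,0,0,44],[0,0,0,0,0,0,44]]]'
```

```text
time_s: 11.65
eef_pos: [547.6, -43.5, 115.3]
ee_rot: [0.002, 0.42, 0.908, 0.0]
force: [-5.9, 2.1, 21.1]
grip_width: 0.54
grip_force: 92.7
```

```bash
python3 -m crank '[[[0,-0.01,0,0,0,-0.5,44],[0,-0.01,0,0,0,-0.6,44],[0,-0.01,0,0,0,-0.6,44],[0,-0.01,0,0,0,-0.6,44],[0,-0.01,0,0,0,-0.6,44],[0,-0.01,0,0,0,-0.6,44],[0,-0.01,0,0,0,-0.5,44],[0,0,0,0,0,0,44]]]'
python3 -c "
from h import *
s=sense();print(s['eef_pos'],s['force'],s['wrist_torque'],s['joints'])"
```

```text
time_s: 12.45
eef_pos: [546.5, -45.2, 115.3]
ee_rot: [0.002, 0.153, 0.988, -0.001]
force: [-6.7, 0.6, 20.9]
grip_width: 0.542
grip_force: 92.7
[546.49513502 -45.18757079 115.33091257] [-6.70442118  0.6091143  20.90459037] [ 0.08752353  0.98953922 -0.02513949] [-2.95908622e-01  4.77399373e-01  1.58043685e+00 -7.13905836e-04
  1.07893314e+00 -1.56014566e+00]
```

```bash
python3 -m crank '[[[0,-0.01,0,0,0,-0.5,44],[0,-0.01,0,0,0,-0.6,44],[0,-0.01,0,0,0,-0.6,44],[0,-0.01,0,0,0,-0.6,44],[0,-0.01,0,0,0,-0.6,44],[0,-0.01,0,0,0,-0.6,44],[0,-0.01,0,0,0,-0.5,44],[0,0,0,0,0,0,44]]]'
python3 -c "
from h import *
s=sense();print(s['eef_pos'],s['force'],s['wrist_torque'],s['joints'])"
```

```text
time_s: 13.25
eef_pos: [546.8, -47.5, 115.6]
ee_rot: [0.003, -0.126, 0.992, -0.002]
force: [-4.8, -1.5, 21.2]
grip_width: 0.545
grip_force: 92.7
[546.8233758  -47.50264019 115.6365797 ] [-4.75655924 -1.46422329 21.16650356] [-0.33027806  0.87389328 -0.04980958] [-2.99536150e-01  4.77337083e-01  1.57962657e+00 -1.47805507e-03
  1.07822384e+00 -2.12182587e+00]
```

```bash
python3 -m crank '[[[0,0,-0.06,0,0,0,44],[0,0,-0.08,0,0,0,44],[0,0,-0.08,0,0,0,44],[0,0,-0.08,0,0,0,44],[0,0,-0.08,0,0,0,44],[0,0,-0.06,0,0,0,44],[0,0,0,0,0,0,44],[0,0,0,0,0,0,44]]]'
```

```text
time_s: 14.05
eef_pos: [545.3, -46.4, 123.4]
ee_rot: [0.0, -0.125, 0.992, -0.0]
force: [-1.8, -2.6, 2.8]
grip_width: 0.538
grip_force: 91.8
```

```bash
python3 -m crank '[[[0,0,-0.08,0,0,0,44],[0,0,-0.08,0,0,0,44],[0,0,-0.08,0,0,0,44],[0,0,-0.08,0,0,0,44],[0,0,-0.08,0,0,0,44],[0,0,-0.04,0,0,0,44],[0,0,0,0,0,0,44],[0,0,0,0,0,0,44]]]'
python3 -c "
from h import *
s=sense();print(s['eef_pos'],s['force'],s['wrist_torque'])"
```

```text
time_s: 14.85
eef_pos: [545.2, -46.2, 134.3]
ee_rot: [0.0, -0.125, 0.992, 0.0]
force: [-0.2, 0.6, -0.3]
grip_width: 0.537
grip_force: 92.0
[545.22330331 -46.21044442 134.29222068] [-0.24327649  0.57532507 -0.29100756] [-0.01449103 -0.00663503  0.00887706]
```

```bash
python3 -m crank '[[[0,0,-0.2,0,0,0,44],[0,0,-0.4,0,0,0,44],[0,0,-0.5,0,0,0,44],[0,0,-0.5,0,0,0,44],[0,0,-0.5,0,0,0,44],[0,0,-0.34,0,0,0,44],[0,0,-0.2,0,0,0,44],[0,0,0,0,0,0,44]]]'
python3 - <<'E'
from h import *
capture("wrist");w=capture("wrist");c=capture("scene");s=sense();print(s["eef_pos"],s["ee_rot"],s["force"],s["dq"].round(3),s["time_s"])
b=cv2.resize(c[200:370,290:450],None,fx=2.35,fy=2.35)
cv2.imwrite("pics/fin.png",cv2.convertScaleAbs(np.hstack([w[:,120:520],b[:400]] ) if b.shape[0]>=400 else np.hstack([w[:,120:520],cv2.copyMakeBorder(b,0,400-b.shape[0],0,0,0)]),alpha=1.4))
E
```

```text
time_s: 15.65
eef_pos: [545.4, -46.3, 200.9]
ee_rot: [0.0, -0.125, 0.992, -0.0]
force: [-1.0, -0.4, -0.8]
grip_width: 0.54
grip_force: 92.0
[544.96273584 -46.20955523 199.75834462] [-4.90703978e-04 -1.24790014e-01  9.92183029e-01  2.21766214e-04] [ 0.59583962  0.20212327 -1.07687214] [ 0.001  0.002 -0.001 -0.001  0.001 -0.   ] 15.8
```

View pics/fin.png

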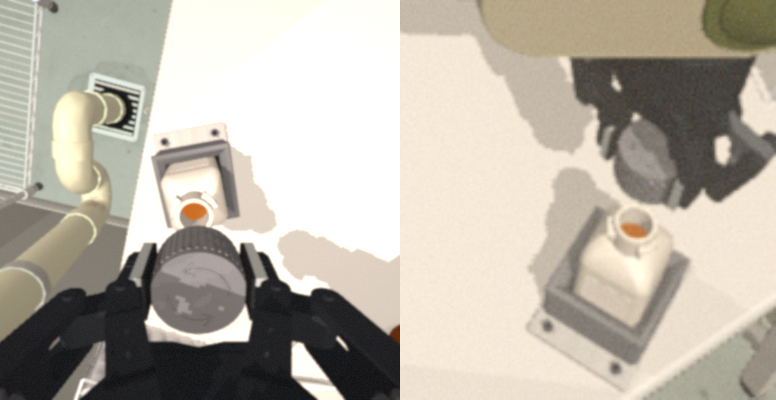

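The bottle sits square in the pocket with its mouth open at wrist pixel (315,212). The cap is held level above it, at (319,292). I'll check their alignment.

Run:
```python
from h import *
s=sense();print(onz("wrist",(315,212),136,s),onz("wrist",(319,291),s["eef_pos"][2]+27.5,s))
q=s["ee_rot"];M=R.from_quat([q[1],q[2],q[3],q[0]]).as_matrix();print(M[:2,:2].round(3))
print("scene mouth",onz("scene",(290+235/2.35,200+219/2.35),136))
```

```text
[542.70272595 -48.75939861 136.        ] [548.21027755 -44.45041519 227.25834462]
[[-0.969 -0.248]
 [-0.248  0.969]]
scene mouth [549.12556698 -45.47658698 136.        ]
```

```bash
python3 -c "
from rig import *
print(finish_job())"
```

```text
the job is handed in; nothing more can be done
None
```

The bottle is open and sitting square in the holder, the gripper is holding the cap about 6 cm above the mouth, and I handed the job in at about 16 s (no verdict was returned).

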